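# Zero the bench photometer with its dark reference block

### The arm

A 6-joint arm with a two-finger parallel gripper is mounted at the origin on a cart in front of the work surface, level with it; the furniture and walls round the work are solid. World frame = base frame: x ahead of the robot, y to its left, z up, the work surface at z = 0. Lengths are in mm, angles in rad, forces in N, time in s.
With the tool pointing down it reaches from about 350 to 775 mm from the base axis. Payload 7.3 kg.
Tool frame: the origin (TCP) lies at the centre of the arm's flange, where the gripper is bolted on; the fingertips stand 178 mm ahead of it and the grasp point (between the pads) lies 159 mm ahead of it; z points along the fingers, y is the direction in which the jaws open and shut (so a half turn about z gives the same grasp; the last joint's range is limited). The gripper opens to 92 mm and grips with 3 to 60 N. Pads are 19 mm wide; open, the fingers measure 130 mm over their backs; the gripper's body (75 mm by 190 mm) begins 47 mm behind the grasp point.
Start: joints at [-1.39, 0.342, 1.524, -0, 1.275, -0.146], TCP at [168.552, -497.21, 404.741] pointing down, gripper open.
Joint ranges: [-2.53, 2.53], [-0.77, 2.02], [0.04, 2.7], [-1, 4.14], [0.28, 2.66], [-3.11, 3.11]. Speed limits (rad/s): [2.57, 2.57, 3.14, 3.14, 3.14, 3.14].

### API

Orientations are given as [roll, pitch, yaw] about the fixed x, y, z axes, in that order (R = Rz(yaw) Ry(pitch) Rx(roll)).
In Python, from plant import get_obs, capture, close_job gives the robot as it stands. The module is installed in compiled form; this text tells all that it offers.
- The arm moves only by the shell command python3 -m pendant 'ROWS'. ROWS is JSON, a list of rows, each a list of 3 entries, a list of its own where there are three numbers: the shift along the tool's x, y, z in m, then the turn, a rotation vector about the tool's x, y, z in rad, then the finger opening in m, from 0 to 0.0918. In form: [[[tx, ty, tz], [wx, wy, wz], fingers], ...]. A call has 1 to 10 rows; each row is the pose to reach, as a shift and turn from the pose commanded when the call began, along the tool's axes at that moment; what a row does not reach only later rows make up. A row lasts 1/12 s, in which the tool goes at most 41.7 mm and 7.16 degrees, less where a joint would pass 70% of its speed; a pose out of reach is approached as far as the arm can. A call with a gripper value outside its range is refused whole. The fingers move at their own pace and stop on an object; the grip force is fixed at half the most. Time passes only in rows, so rows that repeat a pose let the fingers close. It gives the time, the measured TCP pose, the force and the opening at its end, in the units of the state.
- get_obs(): the state, without advancing time (a new reading comes with each control period).
- capture(name): name is "side" or "top"; returns a dict with "color" (400x640x3 uint8, red, green, blue), "mtx" (3x3 intrinsics, pixels), "rvec" (rotation vector, rad) and "tvec" (3), from world to camera coordinates, as OpenCV has them. Camera axes: x right, y down, z forward; pixel columns grow to the right and rows downward; lengths in mm; the calibration is good to about 2 mm. A picture is of the moment at which its call begins. There is no depth.
- close_job(): hands the job in, once; it reports no verdict.
The state is a dict: "time": time; "joint_positions": joint angles; "dq": joint speeds; "tau": joint torques, N m; "tool_pos": TCP position; "tcp_rot": TCP orientation; "contact_force": force on the tool from outside, world axes, zero at the start; "moment": the same for the moment, N m; "grip_width": finger opening in mm.
Only numpy, scipy, OpenCV 4.12 (cv2) and the standard library are available. Lean on these libraries where they do the work, as an engineer would, in place of code of your own. Each camera call takes 0.05 s, during which the arm holds its last target. There are 200 camera calls.

### The job

Zero the photometer: take the solid dark-reference block (the tall one without a window) out of the rack, seat it fully down in the photometer's sample well and shut the grey light hood over it. Then take the stylus from the rack, reach its tip through the round access hole in the deck and press the recessed zero button fully down; finish with the stylus still gripped and still holding the button down, the block seated and the hood shut. Leave the two windowed filters in their pockets, and do not push the marker, forceps or tally counter about.

Things in the scene. Friction and masses are not known exactly. Their poses are not given: they have to be found in the camera images.
- block_center (a point): Centre (half-way up) of the dark-reference block: a solid aluminium bar 12.5 x 12.5 mm square and 56 mm tall, upright, 30 g, sides along its own x and y, foot slightly tapered. It stands in one of the rack's three square pockets, 38 mm of it showing; it is 11 mm taller than the two filters, and has no window.
- block_foot (a point): Centre of the underside of that block, 28 mm below its centre.
- filter_a_center (a point): Centre of a filter standard: aluminium frame 12.5 x 12.5 x 45 mm with a glass window through it, standing in another pocket; stays there.
- filter_b_center (a point): Centre of the second filter standard, the same in every way; stays in its pocket.
- rack_top (a point): Centre of the top face of the fixed rack: a grey plastic block 184 x 66 mm, top 28 mm above the worktop. Its x axis runs along the row: at x = -64, -26 and +12 mm are three pockets 14.5 mm square and 18 mm deep (sides along the rack's axes), at x = +58 mm the 8 mm hole in which the stylus stands.
- stylus_handle (a point): Centre (half-way up) of the stylus handle: round, knurled aluminium, 11 mm thick, 46 mm long, upright. Below it a black collar 18 mm wide and 4 mm thick rests on the rack's top; below the collar is a steel tip 5 mm thick and 24 mm long, hidden in the rack. 30 g. The lower end of the tip is 51 mm below this point, the top of the handle 23 mm above it.
- stylus_tip (a point): The stylus's lower end, on its axis.
- photometer: The photometer, fixed: a white bench instrument 150 mm deep (x) and 200 mm wide (y), flat grey deck 70 mm above the worktop, sloping console with display and keys at the front (-x). Origin under its centre on the worktop, x to its rear, z up.
- well_mouth (a point): Centre of the mouth of the square sample well in the deck; axes of the photometer. The well is 14.7 mm square (sides along x and y) with a 2 mm chamfer, and 30 mm deep, so a seated block stands 26 mm above the deck. With the hood open, its +y and -y sides are clear for fingers; the hood stands on the +x side.
- well_floor (a point): Centre of the floor of the sample well, 30 mm below its mouth.
- hood (a joint): Angle of the light hood: 0 shut, 1.5 to 1.75 (its stop) open. A hollow grey cap 45 deep, 48 wide, 36 mm high, open underneath, hinged at its rear edge along y; open, it stands behind the well with its top face to the rear (+x). A friction hinge: it stays at any angle, so push it right home; pushing its top face forward (-x) from behind with a fingertip, then down, takes under 1 N.
- hood_hinge (a point): Middle of the hood's hinge line, 23.5 mm behind the centre of the well and 3 mm above the deck; axes of the photometer.
- hood_top (a point): A point on the outer top face of the hood, on its middle line, 34 mm forward of the hinge and 33 mm above the hinge when shut (hood shut: top 36 mm above the deck). It turns with the hood.
- access_hole (a point): Centre of the mouth of the round access hole in the deck (steel rim): 10 mm in diameter with a 2 mm chamfer, axis vertical; axes of the photometer. The white zero button, 8.6 mm in diameter, lies 12 mm below the deck in this hole.
- zero_button (a joint): Travel of the recessed zero button, in m: 0 = up, 0.004 = fully down. A spring pushes it up: it starts to move at 2 N and is fully down at 4.5 N.
- marker_a: A red and white marker pen, 135 mm long and 16 mm thick, lying beside the rack on its -y side; bystander. Origin under its centre.
- forceps: Fine steel forceps, 123 mm long, lying in front of the photometer; bystander.
- tally_counter: A chrome hand counter, 53 x 59 x 27 mm, behind the rack; bystander.

How it is judged:
By the outcome, as a careful person would: the job done as asked, in the order asked, and still so for the second after the job is handed in, while the arm keeps its last pose, push and grip.
It also fails if it takes over 61 s, if anything falls off the work surface, if the arm or the gripper's body presses on something with over 40 N, if the wrist force passes 120 N, or if a joint passes its speed limit or range.

## Working session

There is one attempt and no reset: what is moved stays moved. The work goes in short steps, Python scripts to look and compute and a shell command to move; the robot and the scene stay as the last step left them, time stands still between calls to the robot, and variables do not carry over. Pictures are saved under pics/ and viewed, about 8 in all and at most 12, crops included, and the job is handed in when it is done.

```bash
mkdir -p pics; python3 - <<'E'
from plant import get_obs,capture
import cv2,numpy as np
print(get_obs())
for n in("side","top"):
    c=capture(n);cv2.imwrite(f"pics/{n}0.png",c["color"][:,:,::-1]);print(n,c["mtx"],c["rvec"],c["tvec"])
    R=cv2.Rodrigues(np.array(c["rvec"]))[0];print("cam",-R.T@np.array(c["tvec"]).ravel())
E
```

```text
{'time': 0.0, 'joint_positions': array([-1.39000275e+00,  3.42730830e-01,  1.52502215e+00,  1.00573349e-05,
        1.27537843e+00, -1.46016759e-01]), 'dq': array([ 6.45600044e-04,  3.34886960e-05, -1.95424280e-03,  2.62741937e-05,
       -3.79181442e-04, -3.68219632e-04]), 'tau': array([-2.27049910e-03, -4.31254148e+01, -2.44219440e+01,  7.15970015e-02,
        5.59912249e-02, -1.11118381e-04]), 'tool_pos': array([ 168.52748299, -497.07593405,  404.03874728]), 'tcp_rot': array([-3.14007167e+00, -2.33400922e-04,  3.26807220e-01]), 'contact_force': array([ 0.32253989, -0.42862683,  0.03633557]), 'moment': array([-0.02335446, -0.00482656, -0.0215347 ]), 'grip_width': 92.19750654085081}
side [[390.66158101   0.         319.01745616]
 [  0.         390.66158101 199.87747016]
 [  0.           0.           1.        ]] [ 0.74992981 -2.31012518  1.42812263] [392.36623461 255.79777374 836.65395171]
cam [-53.02636716 744.03303314 602.47543353]
top [[466.25302554   0.         309.25816361]
 [  0.         466.25302554 199.75754694]
 [  0.           0.           1.        ]] [ 2.21003995 -2.16296175  0.06409029] [ -69.44944963  552.92111748 1094.95050926]
cam [ 483.59890218  -63.9011195  1127.61267937]
```

View pics/side0.png

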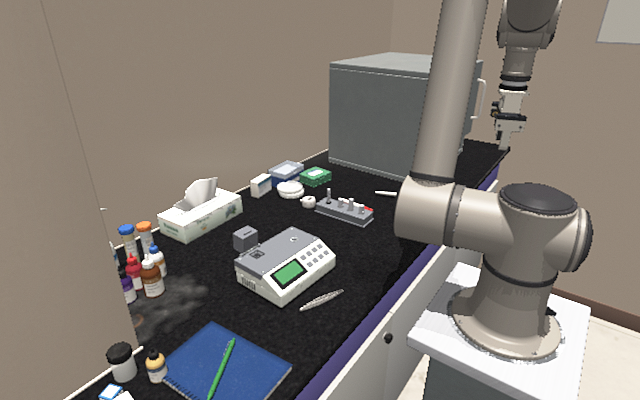

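View pics/top0.png

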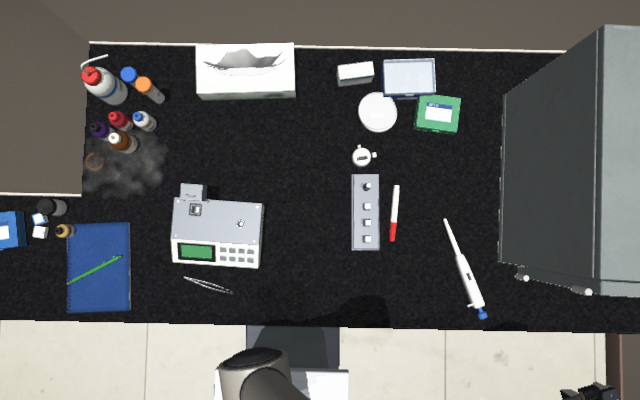

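The side view shows the photometer near (285,265) and the rack near (345,210). In the top view they are at (217,233) and (365,212), with the stylus at the rack's far end. I'll zoom in.

```bash
python3 - <<'E'
import cv2,numpy as np
t=cv2.imread("pics/top0.png");s=cv2.imread("pics/side0.png")
def z(i,x,y,w,h,k): 
    o=cv2.resize(i[y:y+h,x:x+w],None,fx=k,fy=k,interpolation=cv2.INTER_CUBIC)
    for a in range(0,w,10): cv2.putText(o,str(x+a),(a*k,8),0,.3,(0,255,255),1);cv2.line(o,(a*k,10),(a*k,14),(0,255,255),1)
    for a in range(10,h,10): cv2.putText(o,str(y+a),(0,a*k+3),0,.3,(0,255,255),1)
    return o
A=z(t,165,180,100,60,5);B=z(t,342,168,50,85,6)
C=z(s,228,222,110,60,5);D=z(s,310,182,66,45,6)
o=np.zeros((600,800,3),np.uint8)
for im,x,y in((A,0,0),(B,500,0),(C,0,300)):
    o[y:y+im.shape[0],x:x+im.shape[1]]=im[:600-y,:800-x]
cv2.imwrite("pics/z1.png",o);cv2.imwrite("pics/z2.png",cv2.resize(D,None,fx=1.5,fy=1.5))
E
```

```text
(no output)
```

View pics/z1.png

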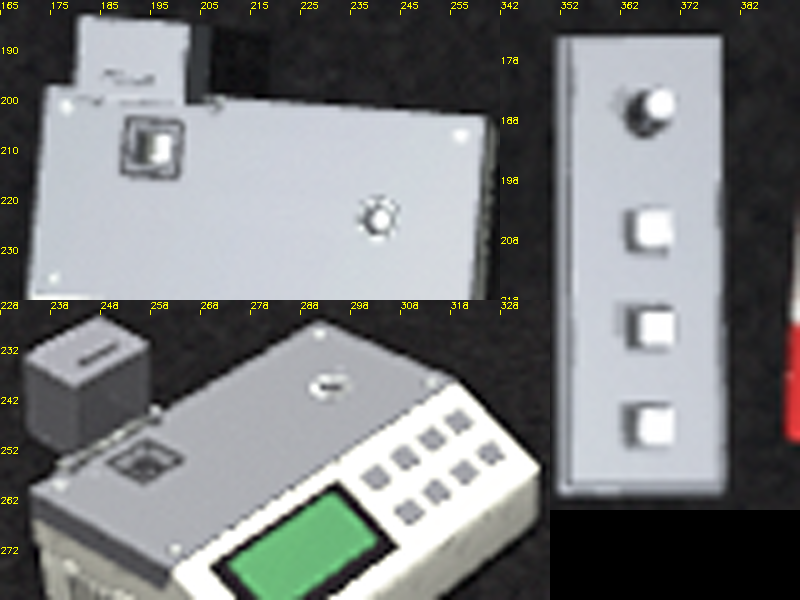

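View pics/z2.png

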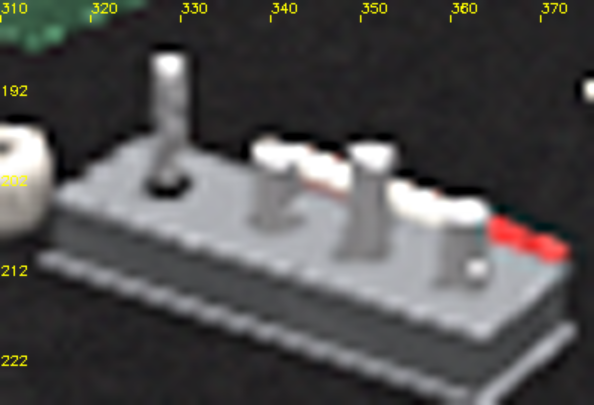

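The pocket at rack x = -26 (middle) holds the tall block: its top is at side pixel (351,199), clearly higher than its neighbours. The well is at top (195,209) and the access hole at top (240,223). Now I'll turn these into positions.

```bash
cat > h.py <<'E'
import numpy as np,cv2
K={"side":np.array([[390.66158,0,319.01746],[0,390.66158,199.87747],[0,0,1]]),"top":np.array([[466.25303,0,309.25816],[0,466.25303,199.75755],[0,0,1]])}
rv={"side":np.array([.74992981,-2.31012518,1.42812263]),"top":np.array([2.21003995,-2.16296175,.06409029])}
tv={"side":np.array([392.36623461,255.79777374,836.65395171]),"top":np.array([-69.44944963,552.92111748,1094.95050926])}
def ray(n,p):
    R=cv2.Rodrigues(rv[n])[0];d=R.T@np.linalg.inv(K[n])@np.array([p[0],p[1],1.]);return -R.T@tv[n],d
def onz(n,p,z):
    o,d=ray(n,p);return (o+d*(z-o[2])/d[2])
def tri(pt,ps):
    (a,u),(b,v)=ray("top",pt),ray("side",ps)
    s=np.linalg.lstsq(np.c_[u,-v],b-a,rcond=None)[0];p,q=a+s[0]*u,b+s[1]*v
    return (p+q)/2,np.linalg.norm(p-q)
def proj(n,P): return cv2.projectPoints(np.array(P,float).reshape(-1,3),rv[n],tv[n],K[n],None)[0].reshape(-1,2)
E
python3 - <<'E'
from h import *
np.set_printoptions(precision=1,suppress=True)
t=cv2.imread("pics/top0.png").astype(int);g=t.max(2)
zA=lambda X,Y,k=5,x=165,y=180:((X+.5)/k-.5+x,(Y+.5)/k-.5+y)
zB=lambda X,Y:zA(X-500,Y,6,342,168)
zC=lambda X,Y:zA(X,Y-300,5,228,222)
zD=lambda X,Y:zA(X,Y,9,310,182)
print("well top",onz("top",zA(152,148),70),"side",onz("side",zC(146,461),70),tri(zA(152,148),zC(146,461)))
print("hole",onz("top",zA(378,217),70),onz("side",zC(329,386),70),tri(zA(378,217),zC(329,386)))
print("deck rear L,R",onz("top",zA(45,87),70),onz("top",zA(490,118),70))
sc=[onz("top",zA(*p),70) for p in((67,106),(460,135),(53,278))];print("screws",sc)
d=sc[1]-sc[0];print("yaw screws",np.arctan2(d[0],-d[1]),np.arctan2(*(sc[0]-sc[2])[[1,0]]))
# rack mask
m=((g>150)&(g<225)).astype(np.uint8);m[:, :346]=0;m[:,386:]=0;m[:165]=0;m[258:]=0
m=cv2.morphologyEx(m,cv2.MORPH_CLOSE,np.ones((9,9)))
c=max(cv2.findContours(m,0,2)[0],key=cv2.contourArea)
P=np.array([onz("top",p,28)[:2] for p in c[:,0].astype(float)],np.float32)
r=cv2.minAreaRect(P);print("rack rect",r)
for q in((557,37),(723,37),(557,493),(727,492)): print(onz("top",zB(*q),28))
for nm,a,b,z in(("block",(657,328),(372,157),66),("filt in",(657,230),(274,153),55),("filt out",(657,427),(462,210),55),("stylus",(661,104),(170,65),28+50)):
    print(nm,onz("top",zB(*a),z),onz("side",zD(*b),z),tri(zB(*a),zD(*b)))
print("hood",[onz("top",zA(*p),70) for p in((128,103),)])
E
```

```text
well top [523.9 201.3  70. ] side [521.6 202.   70. ] (array([523.4, 201.1,  68.9]), np.float64(1.2971424653620585))
hole [494.8  97.6  70. ] [493.3  98.9  70. ] (array([494.6,  97.6,  68.9]), np.float64(0.4154823228555166))
deck rear L,R [550.6 251.1  70. ] [540.8  48.   70. ]
screws [array([542.2, 240.7,  70. ]), array([532.8,  61.4,  70. ]), array([464., 244.,  70.])]
yaw screws -0.052205685428212315 -0.04164746265842484
rack rect ((539.7838134765625, -189.59107971191406), (198.5992889404297, 61.59612274169922), 0.9073598980903625)
[ 617.5 -155.4   28. ]
[ 618.9 -220.9   28. ]
[ 438.2 -158.2   28. ]
[ 440.1 -224.7   28. ]
block [ 502.8 -191.9   66. ] [ 499.1 -187.7   66. ] (array([ 502.5, -192.5,   63.1]), np.float64(0.9067380194782313))
filt in [ 540.6 -192.7   55. ] [ 539.9 -189.2   55. ] (array([ 541.2, -192.5,   53.3]), np.float64(1.2834143740879078))
filt out [ 465.2 -193.7   55. ] [ 464.5 -190.3   55. ] (array([ 465.7, -193.6,   53.3]), np.float64(1.070735277844701))
stylus [ 586.9 -190.8   78. ] [ 583. -187.   78.] (array([ 586.7, -191.4,   75.4]), np.float64(1.1322966509919203))
hood [array([544.1, 213. ,  70. ])]
```

```bash
cat >> h.py <<'E'
def go(x,y,z,yaw):
    """grasp-point target (mm), tool pointing down -> tool-axis row in m, rad"""
    from plant import get_obs
    o=get_obs();T=cv2.Rodrigues
    r,p,w=o["tcp_rot"];c,s=np.cos,np.sin
    def RR(r,p,w): return np.array([[c(w),-s(w),0],[s(w),c(w),0],[0,0,1]])@np.array([[c(p),0,s(p)],[0,1,0],[-s(p),0,c(p)]])@np.array([[1,0,0],[0,c(r),-s(r)],[0,s(r),c(r)]])
    R=RR(r,p,w);G=RR(np.pi,0,yaw)
    d=R.T@(np.array([x,y,z+159])-o["tool_pos"])/1000
    print("t=%.2f"%o["time"],"shift",d.round(4),"rot",T(R.T@G)[0].ravel().round(4),"F",o["contact_force"].round(1),"grip",round(o["grip_width"],1),"rpy",np.round(o["tcp_rot"],4),"gp",(o["tool_pos"]+159*R[:,2]).round(1))
E
python3 -c "
from h import *
go(502.8,-192,125,.015)"; python3 -m pendant --help | head -5
```

```text
t=0.10 shift [ 0.4145 -0.1815  0.1204] rot [-0.0013  0.      0.3118] F [-0.3 -0.2  0.6] grip 91.8 rpy [-3.1403e+00 -2.0000e-04  3.2680e-01] gp [ 168.5 -496.9  245.1]invalid input: not JSON, or not a number
```

```bash
python3 -m pendant '[[[0.05,-0.022,0.0],[0,0,0.1],0.05],[[0.1,-0.044,0.0],[0,0,0.2],0.05],[[0.4145,-0.1815,0.06],[0,0,0.312],0.05],[[0.4145,-0.1815,0.06],[0,0,0.312],0.05],[[0.4145,-0.1815,0.06],[0,0,0.312],0.05],[[0.4145,-0.1815,0.06],[0,0,0.312],0.05],[[0.4145,-0.1815,0.12],[0,0,0.312],0.05],[[0.4145,-0.1815,0.12],[0,0,0.312],0.05],[[0.4145,-0.1815,0.12],[0,0,0.312],0.05],[[0.4145,-0.1815,0.12],[0,0,0.312],0.05]]'
python3 -m pendant '[[[0.0,0,0],[0,0,0],0.05]]'
python3 -c "
from h import *
go(502.8,-192,125,.015)"
```

```text
time: 0.93
tool_pos: [463.7, -227.3, 308.5]
tcp_rot: [3.142, 0.0, 0.015]
contact_force: [0.8, -1.8, -0.4]
grip_width: 49.9
time: 1.02
tool_pos: [465.2, -224.3, 306.0]
tcp_rot: [-3.137, 0.003, 0.02]
contact_force: [-0.7, 0.2, 0.3]
grip_width: 50.2
t=1.02 shift [ 0.0383 -0.0314  0.022 ] rot [-0.0046  0.0032  0.0048] F [-0.7  0.2  0.3] grip 50.2 rpy [-3.137   0.0032  0.0198] gp [ 464.7 -223.6  147. ]
```

```bash
python3 -m pendant '[[[0.038,-0.0315,0.02],[0,0,0],0.05],[[0.038,-0.0315,0.02],[0,0,0],0.05],[[0.038,-0.0315,0.02],[0,0,0],0.05],[[0.038,-0.0315,0.02],[0,0,0],0.05],[[0.038,-0.0315,0.02],[0,0,0],0.05],[[0.038,-0.0315,0.02],[0,0,0],0.05]]'
python3 -c "
from h import *
go(502.8,-192,62,.015)
from plant import capture
t=capture('top')['color'][:,:,::-1];s=capture('side')['color'][:,:,::-1]
cv2.imwrite('pics/t1.png',np.hstack([cv2.resize(t[160:260,330:410],None,fx=5,fy=5),cv2.resize(s[150:250,300:380],None,fx=5,fy=5)]))"
```

```text
time: 1.52
tool_pos: [499.5, -197.9, 290.0]
tcp_rot: [3.141, -0.0, 0.014]
contact_force: [-0.3, -0.6, 0.2]
grip_width: 50.1
t=1.52 shift [ 0.0033 -0.0059  0.069 ] rot [ 0.0007 -0.0005 -0.0015] F [-0.3 -0.6  0.2] grip 50.1 rpy [ 3.1409e+00 -5.0000e-04  1.3500e-02] gp [ 499.6 -198.   131. ]
```

View pics/t1.png

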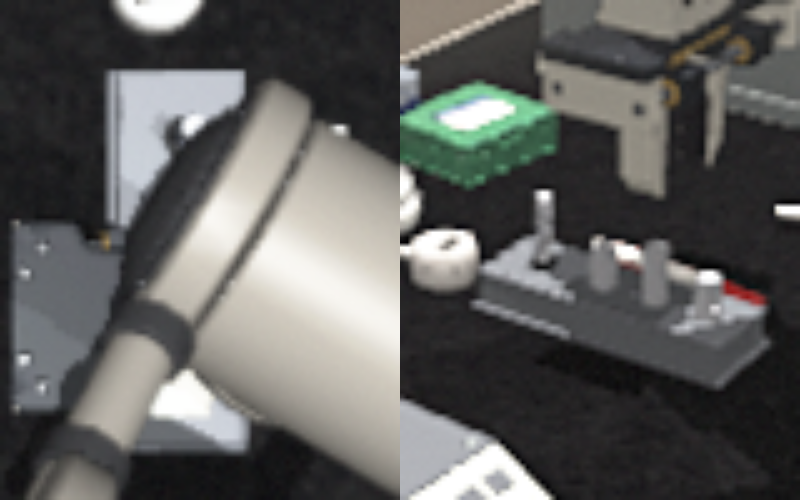

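The arm hides the rack in the top view. In the side view the fingers hang open above the rack, clear of everything. I'll correct the offset and descend.

```bash
python3 -m pendant '[[[0.0033,-0.0059,0.02],[0,0,0],0.05],[[0.0033,-0.0059,0.04],[0,0,0],0.05],[[0.0033,-0.0059,0.06],[0,0,0],0.05],[[0.0033,-0.0059,0.069],[0,0,0],0.05],[[0.0033,-0.0059,0.069],[0,0,0],0.05],[[0.0033,-0.0059,0.069],[0,0,0],0.05],[[0.0033,-0.0059,0.069],[0,0,0],0.05]]'
python3 -c "
from h import *
go(502.8,-192,62,.015)
from plant import capture
s=capture('side')['color'][:,:,::-1]
cv2.imwrite('pics/s2.png',cv2.resize(s[160:235,300:400],None,fx=6,fy=6,interpolation=2))
print(proj('side',[[502.8,-192,66],[502.8,-192,28]]))"
```

```text
time: 2.2
tool_pos: [503.7, -191.4, 221.6]
tcp_rot: [3.14, -0.002, 0.014]
contact_force: [0.8, 0.5, 0.4]
grip_width: 50.1
t=2.20 shift [-0.0009  0.0006  0.0006] rot [ 0.0011 -0.0018 -0.0006] F [0.8 0.5 0.4] grip 50.1 rpy [ 3.1405e+00 -1.8000e-03  1.4400e-02] gp [ 504.  -191.6   62.6]
[[350.61455824 198.18611973]
 [350.15546428 209.03208655]]
```

View pics/s2.png

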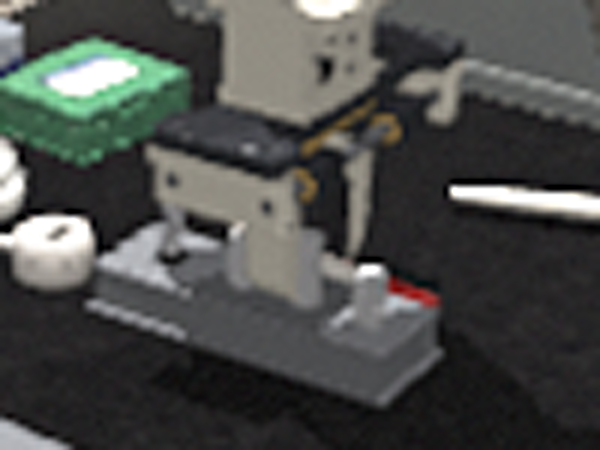

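The fingers straddle the block, near finger at crop (270,260), clear of both filters. Closing.

```bash
python3 -m pendant '[[[-0.0009,0.0006,0],[0,0,0],0.01],[[-0.0009,0.0006,0],[0,0,0],0.01],[[-0.0009,0.0006,0],[0,0,0],0.01],[[-0.0009,0.0006,0],[0,0,0],0.01],[[-0.0009,0.0006,0],[0,0,0],0.01],[[-0.0009,0.0006,0],[0,0,0],0.01],[[-0.0009,0.0006,0],[0,0,0],0.01],[[-0.0009,0.0006,0],[0,0,0],0.01]]'
python3 -c "
from h import *
go(502.8,-192,62,.015)"
```

```text
time: 2.92
tool_pos: [502.5, -191.6, 220.4]
tcp_rot: [3.142, -0.0, 0.015]
contact_force: [-0.3, 0.3, -0.3]
grip_width: 11.9
t=2.92 shift [ 0.0003  0.0005 -0.0006] rot [ 0.0001 -0.0001 -0.0002] F [-0.3  0.3 -0.3] grip 11.9 rpy [ 3.1415e+00 -1.0000e-04  1.4800e-02] gp [ 502.5 -191.6   61.4]
```

```bash
python3 -m pendant '[[[0,0,-0.01],[0,0,0],0.008],[[0,0,-0.025],[0,0,0],0.008],[[0,0,-0.06],[0,0,0],0.008],[[0,0,-0.1],[0,0,0],0.008],[[0,0,-0.1],[0,0,0],0.008],[[0,0,-0.1],[0,0,0],0.008]]'
python3 -c "
from h import *
go(523.5,201,165,-.047)"
```

```text
time: 3.42
tool_pos: [502.9, -191.7, 323.4]
tcp_rot: [3.139, -0.005, 0.015]
contact_force: [-1.1, -0.2, -1.0]
grip_width: 12.2
t=3.42 shift [ 0.0265 -0.3923 -0.0016] rot [ 0.0028 -0.0053  0.0619] F [-1.1 -0.2 -1. ] grip 12.2 rpy [ 3.1386 -0.0052  0.0149] gp [ 503.7 -192.2  164.4]
```

```bash
python3 -m pendant '[[[0.0265,-0.392,0],[0,0,0.062],0.008],[[0.0265,-0.392,0],[0,0,0.062],0.008],[[0.0265,-0.392,0],[0,0,0.062],0.008],[[0.0265,-0.392,0],[0,0,0.062],0.008],[[0.0265,-0.392,0],[0,0,0.062],0.008],[[0.0265,-0.392,0],[0,0,0.062],0.008],[[0.0265,-0.392,0],[0,0,0.062],0.008],[[0.0265,-0.392,0],[0,0,0.062],0.008],[[0.0265,-0.392,0],[0,0,0.062],0.008],[[0.0265,-0.392,0],[0,0,0.062],0.008]]'
python3 -m pendant '[[[0,0,0.02],[0,0,0],0.008],[[0,0,0.02],[0,0,0],0.008],[[0,0,0.02],[0,0,0],0.008],[[0,0,0.02],[0,0,0],0.008],[[0,0,0.02],[0,0,0],0.008],[[0,0,0.02],[0,0,0],0.008]]'
python3 -c "
from h import *
go(523.5,201,141.4,-.047)
from plant import capture
s=capture('side')['color'][:,:,::-1];t=capture('top')['color'][:,:,::-1]
cv2.imwrite('pics/s3r.png',s);cv2.imwrite('pics/t3r.png',t)
cv2.imwrite('pics/s3.png',np.hstack([cv2.resize(s[195:285,220:300],None,fx=5,fy=5,interpolation=2),cv2.resize(t[165:255,160:240],None,fx=5,fy=5,interpolation=2)]))"
```

```text
time: 4.25
tool_pos: [522.2, 205.1, 319.2]
tcp_rot: [-3.141, 0.002, -0.044]
contact_force: [0.4, -0.9, -1.2]
grip_width: 12.2
time: 4.75
tool_pos: [523.5, 200.0, 301.1]
tcp_rot: [-3.141, -0.001, -0.049]
contact_force: [0.1, 0.2, -0.1]
grip_width: 12.1
t=4.75 shift [-0.     -0.001   0.0007] rot [-0.0002 -0.0009 -0.0016] F [ 0.1  0.2 -0.1] grip 12.1 rpy [-3.1414e+00 -9.0000e-04 -4.8600e-02] gp [523.6 200.1 142.1]
```

View pics/s3.png

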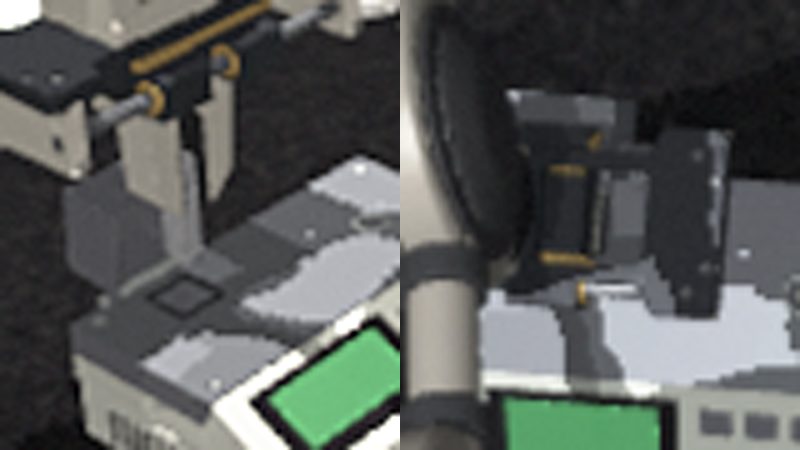

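The block hangs over the well, foot at about crop (182,255). The well outline is centred near crop (186,295). I'll check the relative offset numerically, then insert.

```bash
python3 - <<'E'
from h import *
f=lambda X,Y:((X+.5)/5-.5+220,(Y+.5)/5-.5+195)
print("well side",onz("side",f(186,295),70), "pred px of foot", proj("side",[[523.6,200.1,90.7]]))
w=[onz("side",f(*p),70).round(1) for p in((147,295),(190,316),(226,297),(183,275))];print(w,np.mean(w,0))
# block lower visible silhouette corners: left, right vertical edges at foot
a=np.array([523.6,200.1,90.7]);q=6.2
x,y=np.array([.999,-.047,0]),np.array([.047,.999,0])
P=proj("side",[a+i*x*q+j*y*q for i,j in((-1,-1),(-1,1),(1,1),(1,-1))])
print("pred foot corners crop",((P-[220,195]+.5)*5-.5).round(0))
E
```

```text
well side [522.20214682 201.37961321  70.        ] pred px of foot [[256.1428058  245.87509391]]
[array([537.3, 212.3,  70. ]), array([508.6, 212.8,  70. ]), array([505.6, 191.4,  70. ]), array([535.3, 189.9,  70. ])] [521.7 201.6  70. ]
pred foot corners crop [[201. 255.]
 [182. 267.]
 [164. 257.]
 [183. 246.]]
```

```bash
python3 -m pendant '[[[-0.0005,-0.0012,0.005],[0,0,0],0.008],[[-0.0005,-0.0012,0.01],[0,0,0],0.008],[[-0.0005,-0.0012,0.014],[0,0,0],0.008],[[-0.0005,-0.0012,0.018],[0,0,0],0.008],[[-0.0005,-0.0012,0.021],[0,0,0],0.008],[[-0.0005,-0.0012,0.024],[0,0,0],0.008],[[-0.0005,-0.0012,0.027],[0,0,0],0.008],[[-0.0005,-0.0012,0.027],[0,0,0],0.008],[[-0.0005,-0.0012,0.027],[0,0,0],0.008]]'
python3 -c "
from h import *
go(523,201.2,91.4,-.047)
from plant import get_obs
print(get_obs()['moment'])"
```

```text
time: 5.6
tool_pos: [522.7, 202.0, 273.2]
tcp_rot: [3.141, 0.0, -0.047]
contact_force: [0.5, 0.2, -1.6]
grip_width: 12.4
t=5.60 shift [0.0003 0.0008 0.0228] rot [ 0.0002  0.0003 -0.0001] F [ 0.5  0.2 -1.6] grip 12.4 rpy [ 3.1414e+00  3.0000e-04 -4.7100e-02] gp [522.7 202.  114.2]
[-0.02592187  0.04007247  0.01681367]
```

```bash
python3 -m pendant '[[[0.0002,0.0004,0.004],[0,0,0],0.008],[[0.0002,0.0004,0.008],[0,0,0],0.008],[[0.0002,0.0004,0.012],[0,0,0],0.008],[[0.0002,0.0004,0.015],[0,0,0],0.008],[[0.0002,0.0004,0.018],[0,0,0],0.008],[[0.0002,0.0004,0.018],[0,0,0],0.008]]'
python3 -c "
from h import *
go(523,201.2,91.4,-.047)"
```

```text
time: 6.1
tool_pos: [522.7, 201.6, 254.6]
tcp_rot: [3.141, 0.001, -0.047]
contact_force: [-0.6, 0.1, -0.6]
grip_width: 12.1
t=6.10 shift [0.0003 0.0003 0.0042] rot [ 0.0005  0.0013 -0.0001] F [-0.6  0.1 -0.6] grip 12.1 rpy [ 3.1411e+00  1.3000e-03 -4.7100e-02] gp [522.5 201.5  95.6]
```

```bash
python3 -m pendant '[[[0,0,0.0015],[0,0,0],0.008],[[0,0,0.003],[0,0,0],0.008],[[0,0,0.004],[0,0,0],0.008],[[0,0,0.005],[0,0,0],0.008],[[0,0,0.0055],[0,0,0],0.008],[[0,0,0.0055],[0,0,0],0.008]]'
python3 -c "
from h import *
go(523,201.2,91.4,-.047)
from plant import capture
s=capture('side')['color'][:,:,::-1]
cv2.imwrite('pics/s4.png',cv2.resize(s[195:285,220:300],None,fx=6,fy=6,interpolation=2))"
```

```text
time: 6.6
tool_pos: [522.9, 201.6, 250.4]
tcp_rot: [-3.142, -0.0, -0.047]
contact_force: [-1.0, 0.1, 3.7]
grip_width: 12.3
t=6.60 shift [0.0001 0.0004 0.    ] rot [-0.     -0.0005 -0.0002] F [-1.   0.1  3.7] grip 12.3 rpy [-3.1416e+00 -5.0000e-04 -4.7200e-02] gp [523.  201.6  91.4]
```

The block met the well floor with 3.7 N at grasp height 91.4, as predicted for seated. I'll release, rise and close the fingers.

```bash
python3 -m pendant '[[[0,0,-0.001],[0,0,0],0.04],[[0,0,-0.001],[0,0,0],0.04],[[0,0,-0.001],[0,0,0],0.04],[[0,0,-0.001],[0,0,0],0.04],[[0,0,-0.03],[0,0,0],0.04],[[0,0,-0.06],[0,0,0],0.04],[[0,0,-0.1],[0,0,0],0.0],[[0,0,-0.1],[0,0,0],0],[[0.03,0,-0.1],[0,0,0],0],[[0.06,0,-0.1],[0,0,0],0]]'
python3 -m pendant '[[[0.03,0,0],[0,0,0],0],[[0.03,0,0],[0,0,0],0],[[0.03,0,0],[0,0,0],0],[[0.03,0,0],[0,0,0],0],[[0.03,0,0],[0,0,0],0]]'
python3 -c "
from h import *
go(611,197.5,125,-.047)
from plant import capture
s=capture('side')['color'][:,:,::-1]; t=capture('top')['color'][:,:,::-1]
cv2.imwrite('pics/s5.png',np.hstack([cv2.resize(s[185:285,220:300],None,fx=5,fy=5,interpolation=2),cv2.resize(t[155:255,160:240],None,fx=5,fy=5,interpolation=2)]))"
```

```text
time: 7.48
tool_pos: [582.7, 199.1, 351.2]
tcp_rot: [-3.141, -0.002, -0.046]
contact_force: [1.7, 0.1, -0.9]
grip_width: 17.5
time: 7.9
tool_pos: [612.0, 197.6, 349.8]
tcp_rot: [3.141, 0.001, -0.047]
contact_force: [0.4, -0.3, 0.7]
grip_width: 0.6
t=7.90 shift [-0.0009  0.0001  0.0658] rot [0.0002 0.0009 0.0002] F [ 0.4 -0.3  0.7] grip 0.6 rpy [ 3.1414e+00  9.0000e-04 -4.6800e-02] gp [611.8 197.5 190.8]
```

View pics/s5.png

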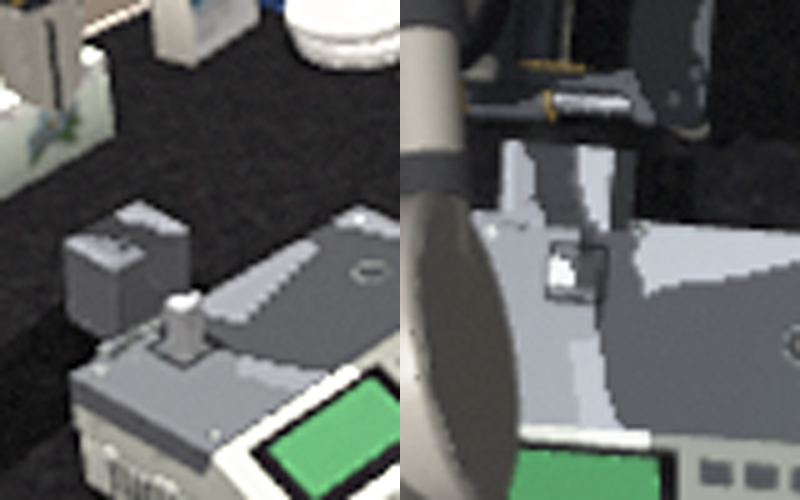

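The block stands upright in the well, top at side crop (183,305), and the hood is still open behind it. Next I'll lower the closed fingers behind the hood and sweep it along its arc.

```bash
python3 -m pendant '[[[0,0,0.035],[0,0,0],0],[[0,0,0.066],[0,0,0],0],[[0,0,0.066],[0,0,0],0],[[0,0,0.066],[0,0,0],0],[[-0.01,0,0.066],[0,0,0],0],[[-0.021,0,0.066],[0,0,0],0],[[-0.026,0,0.0615],[0,0,0],0],[[-0.032,0,0.057],[0,0,0],0],[[-0.039,0,0.0545],[0,0,0],0],[[-0.0456,0,0.0525],[0,0,0],0]]'
python3 -m pendant '[[[-0.006,0,-0.0005],[0,0,0],0],[[-0.012,0,-0.001],[0,0,0],0],[[-0.018,0,0],[0,0,0],0],[[-0.0235,0,0.001],[0,0,0],0],[[-0.029,0,0.0035],[0,0,0],0],[[-0.0345,0,0.006],[0,0,0],0],[[-0.039,0,0.0095],[0,0,0],0],[[-0.0435,0,0.013],[0,0,0],0],[[-0.0435,0,0.014],[0,0,0],0],[[-0.0435,0,0.015],[0,0,0],0]]'
python3 -c "
from h import *
go(522,201.5,125,-.047)"
```

```text
time: 8.83
tool_pos: [567.3, 199.6, 299.4]
tcp_rot: [-3.141, -0.004, -0.047]
contact_force: [1.2, -0.0, 2.2]
grip_width: 0.4
time: 9.67
tool_pos: [523.7, 201.5, 284.1]
tcp_rot: [-3.141, -0.002, -0.047]
contact_force: [-6.5, -2.5, 23.1]
grip_width: 0.3
t=9.67 shift [-0.0017  0.0001  0.0001] rot [-0.0001 -0.0021 -0.0001] F [-6.5 -2.5 23.1] grip 0.3 rpy [-3.1415e+00 -2.1000e-03 -4.7100e-02] gp [524.1 201.5 125.1]
```

Contact came at tip height 106.1 = deck + 36 with 23 N, so the hood is right home. Lifting off, then over to the stylus.

```bash
python3 -m pendant '[[[0,0,-0.01],[0,0,0],0],[[0,0,-0.03],[0,0,0],0.04],[[0,0,-0.045],[0,0,0],0.04],[[0,0,-0.045],[0,0,0],0.04],[[0,0,-0.045],[0,0,0],0.04]]'
python3 -c "
from h import *
go(586.9,-190.9,155,.015)"
```

```text
time: 10.08
tool_pos: [523.8, 201.6, 327.5]
tcp_rot: [-3.141, -0.001, -0.047]
contact_force: [-0.1, -1.1, -0.8]
grip_width: 22.6
t=10.08 shift [0.0816 0.3891 0.0135] rot [-0.0002 -0.0012 -0.0622] F [-0.1 -1.1 -0.8] grip 22.6 rpy [-3.1414e+00 -1.2000e-03 -4.7200e-02] gp [523.9 201.6 168.5]
```

```bash
python3 -m pendant '[[[0.082,0.389,0.01],[0,0,-0.062],0.04],[[0.082,0.389,0.01],[0,0,-0.062],0.04],[[0.082,0.389,0.01],[0,0,-0.062],0.04],[[0.082,0.389,0.01],[0,0,-0.062],0.04],[[0.082,0.389,0.01],[0,0,-0.062],0.04],[[0.082,0.389,0.01],[0,0,-0.062],0.04],[[0.082,0.389,0.01],[0,0,-0.062],0.04],[[0.082,0.389,0.01],[0,0,-0.062],0.04],[[0.082,0.389,0.01],[0,0,-0.062],0.04],[[0.082,0.389,0.01],[0,0,-0.062],0.04]]'
python3 -m pendant '[[[0,0,0.01],[0,0,0],0.04],[[0,0,0.02],[0,0,0],0.04],[[0,0,0.02],[0,0,0],0.04],[[0,0,0.02],[0,0,0],0.04],[[0,0,0.02],[0,0,0],0.04]]'
python3 -c "
from h import *
go(586.9,-190.9,57,.015)
from plant import capture
s=capture('side')['color'][:,:,::-1]; t=capture('top')['color'][:,:,::-1]
cv2.imwrite('pics/s6.png',np.hstack([cv2.resize(s[195:285,220:300],None,fx=5,fy=5,interpolation=2),cv2.resize(s[145:235,290:370],None,fx=5,fy=5,interpolation=2)]))"
```

```text
time: 10.92
tool_pos: [587.0, -195.2, 315.4]
tcp_rot: [3.141, 0.002, 0.012]
contact_force: [0.3, 0.3, 0.3]
grip_width: 39.8
time: 11.33
tool_pos: [587.4, -189.4, 297.2]
tcp_rot: [-3.141, 0.001, 0.017]
contact_force: [0.7, -0.1, -0.1]
grip_width: 40.0
t=11.33 shift [-0.0005  0.0015  0.0812] rot [-0.0004  0.0007  0.0016] F [ 0.7 -0.1 -0.1] grip 40.0 rpy [-3.1412e+00  7.0000e-04  1.6600e-02] gp [ 587.3 -189.3  138.2]
```

View pics/s6.png

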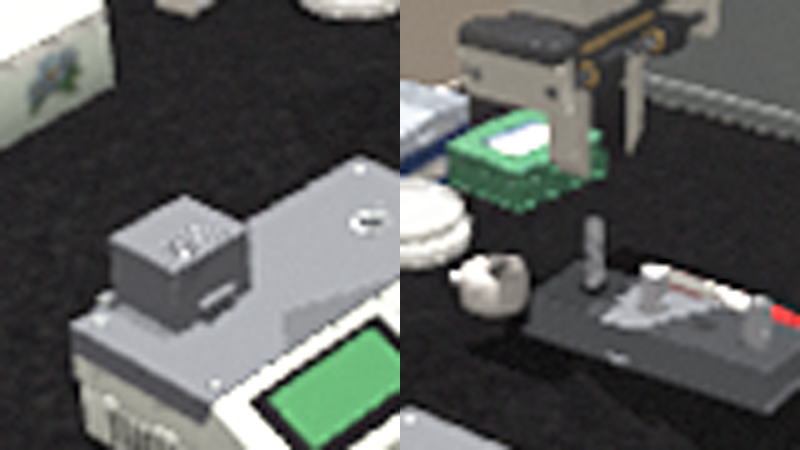

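The hood is flat on the deck, at crop (180,260). The stylus stands alone at crop (593,250), beneath the open fingers. I'll descend and grip.

```bash
python3 -m pendant '[[[-0.0005,0.0015,0.02],[0,0,0],0.04],[[-0.0005,0.0015,0.045],[0,0,0],0.04],[[-0.0005,0.0015,0.07],[0,0,0],0.04],[[-0.0005,0.0015,0.081],[0,0,0],0.04],[[-0.0005,0.0015,0.081],[0,0,0],0.04],[[-0.0005,0.0015,0.081],[0,0,0],0.04],[[-0.0005,0.0015,0.081],[0,0,0],0.04],[[-0.0005,0.0015,0.081],[0,0,0],0.005],[[-0.0005,0.0015,0.081],[0,0,0],0.005]]'
python3 -m pendant '[[[0,0,0],[0,0,0],0.005],[[0,0,0],[0,0,0],0.005],[[0,0,0],[0,0,0],0.005],[[0,0,0],[0,0,0],0.005],[[0,0,0],[0,0,0],0.005]]'
python3 -c "
from h import *
go(586.9,-190.9,57,.015)"
```

```text
time: 12.18
tool_pos: [587.3, -192.5, 217.9]
tcp_rot: [3.14, -0.002, 0.015]
contact_force: [0.4, 0.1, -0.1]
grip_width: 31.0
time: 12.6
tool_pos: [586.9, -192.4, 216.7]
tcp_rot: [3.141, -0.0, 0.015]
contact_force: [-0.6, 0.2, 2.9]
grip_width: 10.3
t=12.60 shift [ 0.     -0.0015  0.0007] rot [ 0.0002 -0.0003 -0.0002] F [-0.6  0.2  2.9] grip 10.3 rpy [ 3.1414e+00 -3.0000e-04  1.4800e-02] gp [ 587.  -192.5   57.7]
```

```bash
python3 -m pendant '[[[0,0,-0.01],[0,0,0],0.003],[[0,0,-0.025],[0,0,0],0.003],[[0,0,-0.06],[0,0,0],0.003],[[0,0,-0.095],[0,0,0],0.003],[[0,0,-0.095],[0,0,0],0.003],[[0,0,-0.095],[0,0,0],0.003]]'
python3 -c "
from h import *
go(494.5,97.8,143,-.047)"
```

```text
time: 13.1
tool_pos: [587.3, -192.5, 314.4]
tcp_rot: [3.139, -0.005, 0.015]
contact_force: [-0.5, 0.2, -0.4]
grip_width: 10.4
t=13.10 shift [-0.0885 -0.2917  0.0113] rot [ 0.0024 -0.0051  0.0618] F [-0.5  0.2 -0.4] grip 10.4 rpy [ 3.139  -0.005   0.0148] gp [ 588.1 -192.9  155.5]
```

```bash
python3 -m pendant '[[[-0.088,-0.2915,0],[0,0,0.062],0.003],[[-0.088,-0.2915,0],[0,0,0.062],0.003],[[-0.088,-0.2915,0],[0,0,0.062],0.003],[[-0.088,-0.2915,0],[0,0,0.062],0.003],[[-0.088,-0.2915,0],[0,0,0.062],0.003],[[-0.088,-0.2915,0],[0,0,0.062],0.003],[[-0.088,-0.2915,0],[0,0,0.062],0.003],[[-0.088,-0.2915,0],[0,0,0.062],0.003],[[-0.088,-0.2915,0],[0,0,0.062],0.003],[[-0.088,-0.2915,0],[0,0,0.062],0.003]]'
python3 -m pendant '[[[0,0,0.011],[0,0,0],0.003],[[0,0,0.011],[0,0,0],0.003],[[0,0,0.011],[0,0,0],0.003],[[0,0,0.011],[0,0,0],0.003],[[0,0,0.011],[0,0,0],0.003]]'
python3 -c "
from h import *
go(494.5,97.8,130,-.047)
from plant import capture
s=capture('side')['color'][:,:,::-1]; t=capture('top')['color'][:,:,::-1]
cv2.imwrite('pics/s7r.png',s);cv2.imwrite('pics/s7.png',np.hstack([cv2.resize(s[195:265,260:330],None,fx=8,fy=8,interpolation=2),cv2.resize(t[195:265,215:245],None,fx=8,fy=8,interpolation=2)]))"
```

```text
time: 13.93
tool_pos: [494.4, 98.1, 310.8]
tcp_rot: [3.141, 0.001, -0.045]
contact_force: [0.1, -0.4, -0.8]
grip_width: 10.3
time: 14.35
tool_pos: [495.0, 97.0, 300.6]
tcp_rot: [3.141, -0.0, -0.048]
contact_force: [-0.4, 0.4, -0.6]
grip_width: 10.0
t=14.35 shift [-0.0005 -0.0008  0.0116] rot [ 0.0001 -0.0003 -0.0014] F [-0.4  0.4 -0.6] grip 10.0 rpy [ 3.1415e+00 -3.0000e-04 -4.8400e-02] gp [495.   97.  141.6]
```

View pics/s7.png

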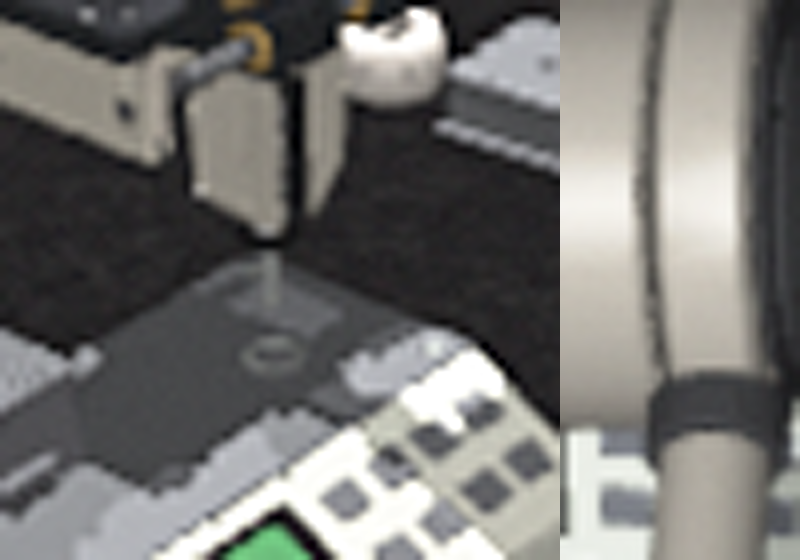

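The tip ends at crop (273,310), right above the hole rim centred at (273,356). I'll compute the offset.

```bash
python3 - <<'E'
from h import *
f=lambda X,Y:((X+.5)/8-.5+260,(Y+.5)/8-.5+195)
print("tip",onz("side",f(273,310),87.9),"hole",onz("side",f(273,356),70))
print("pred tip crop",(proj("side",[[495,97,87.9],[494.5,98,70]])-[260,195]+.5)*8-.5)
s=cv2.imread("pics/s7r.png").astype(int).sum(2)//3
print(s[226:245,288:300])
E
```

```text
tip [490.65586584 100.19469658  87.9       ] hole [491.93991304  99.39245208  70.        ]
pred tip crop [[268.73109542 301.46503905]
 [269.52493538 351.5502349 ]]
[[ 34  35  39  45  62  79  67  37  37  37  39  37]
 [ 47  58  61  65  83 117 103  50  37  35  36  38]
 [ 85  99  99 102 105 119 110  67  61  50  41  40]
 [ 97  84  84  87  89 114 110  74  70  69  62  52]
 [ 78  68  68  78  95 115 110  90  81  69  69  70]
 [ 67  66  80  95 103 117 112 100  98  90  81  71]
 [ 83  93  96 101 101 117 115  97 100 103  96  94]
 [ 79  95 106 102 100 106 105  99 100  99 101 101]
 [ 70  78  83  83  91 103 101 100 100 100  98 101]
 [ 73  70  69  68  77  82  91 105 105 102 101 104]
 [ 71  70  72  69  66  64  72  80  79  90 103  94]
 [ 72  72  71  76  97 111 117 111  89  77  83  77]
 [ 72  68  79  91  93 102 104  99  94  84  76  67]
 [ 71  69  97 100  70  73  77  75  82  91  79  71]
 [ 70  68  87 107 106  94  91  97  97  89  70  72]
 [ 73  74  72  85  95  91  90  90  84  78  69  70]
 [ 72  74  69  72  71  76  76  74  71  69  72  69]
 [ 70  72  72  70  71  71  70  74  73  71  70  83]
 [ 71  71  71  74  68  72  68  69  71  71  82 101]]
```

```bash
python3 -m pendant '[[[-0.0006,-0.0002,0.008],[0,0,0],0.003],[[-0.0006,-0.0002,0.014],[0,0,0],0.003],[[-0.0006,-0.0002,0.017],[0,0,0],0.003],[[-0.0006,-0.0002,0.02],[0,0,0],0.003],[[-0.0006,-0.0002,0.0225],[0,0,0],0.003],[[-0.0006,-0.0002,0.025],[0,0,0],0.003],[[-0.0006,-0.0002,0.025],[0,0,0],0.003],[[-0.0006,-0.0002,0.025],[0,0,0],0.003]]'
python3 -c "
from h import *
go(494.4,97.2,111.7,-.047)"
```

```text
time: 15.12
tool_pos: [494.0, 98.0, 275.3]
tcp_rot: [3.142, 0.0, -0.047]
contact_force: [0.3, 0.4, -0.2]
grip_width: 10.3
t=15.12 shift [0.0005 0.0008 0.0046] rot [ 0.0001  0.0002 -0.0002] F [ 0.3  0.4 -0.2] grip 10.3 rpy [ 3.1415e+00  2.0000e-04 -4.7200e-02] gp [494.   98.  116.3]
```

The tip is 7 mm below the deck with no force, so it's in the hole. Pressing.

```bash
python3 -m pendant '[[[0.0002,0.0004,0.002],[0,0,0],0.003],[[0.0002,0.0004,0.004],[0,0,0],0.003],[[0.0002,0.0004,0.0055],[0,0,0],0.003],[[0.0002,0.0004,0.0065],[0,0,0],0.003],[[0.0002,0.0004,0.0065],[0,0,0],0.003],[[0.0002,0.0004,0.0065],[0,0,0],0.003]]'
python3 -c "
from h import *
go(494.4,97.2,107.7,-.047)"
python3 -m pendant '[[[0,0,0.001],[0,0,0],0.003],[[0,0,0.002],[0,0,0],0.003],[[0,0,0.002],[0,0,0],0.003],[[0,0,0.002],[0,0,0],0.003]]'
python3 -c "
from h import *
go(494.4,97.2,107.7,-.047)"
```

```text
time: 15.62
tool_pos: [494.3, 97.6, 269.1]
tcp_rot: [3.142, -0.0, -0.047]
contact_force: [-0.7, 0.1, 3.0]
grip_width: 10.1
t=15.62 shift [0.0002 0.0004 0.0024] rot [ 0.0001 -0.0005 -0.0002] F [-0.7  0.1  3. ] grip 10.1 rpy [ 3.1415e+00 -5.0000e-04 -4.7200e-02] gp [494.3  97.6 110.1]
time: 15.95
tool_pos: [494.3, 97.6, 267.0]
tcp_rot: [3.142, -0.0, -0.047]
contact_force: [0.4, -0.9, 4.2]
grip_width: 10.2
t=15.95 shift [0.0002 0.0004 0.0003] rot [ 0.0001 -0.0004 -0.0002] F [ 0.4 -0.9  4.2] grip 10.2 rpy [ 3.1415e+00 -4.0000e-04 -4.7200e-02] gp [494.3  97.6 108. ]
```

The force follows the button's spring curve. I'll push on to the stop.

```bash
python3 -m pendant '[[[0,0,0.0005],[0,0,0],0.003],[[0,0,0.001],[0,0,0],0.003],[[0,0,0.0013],[0,0,0],0.003],[[0,0,0.0013],[0,0,0],0.003],[[0,0,0.0013],[0,0,0],0.003]]'
python3 -c "
from h import *
go(494.4,97.2,107.7,-.047)"
```

```text
time: 16.37
tool_pos: [494.3, 97.6, 266.2]
tcp_rot: [3.142, -0.001, -0.047]
contact_force: [-1.4, -1.1, 8.0]
grip_width: 10.8
t=16.37 shift [ 0.0001  0.0004 -0.0005] rot [ 0.     -0.0011 -0.0002] F [-1.4 -1.1  8. ] grip 10.8 rpy [ 3.1416e+00 -1.1000e-03 -4.7200e-02] gp [494.5  97.6 107.2]
```

```bash
python3 -m pendant '[[[0,0,0.0004],[0,0,0],0.003],[[0,0,0.0004],[0,0,0],0.003],[[0,0,0.0004],[0,0,0],0.003],[[0,0,0.0004],[0,0,0],0.003]]'
python3 -m pendant '[[[0,0,0],[0,0,0],0.003],[[0,0,0],[0,0,0],0.003],[[0,0,0],[0,0,0],0.003],[[0,0,0],[0,0,0],0.003],[[0,0,0],[0,0,0],0.003],[[0,0,0],[0,0,0],0.003],[[0,0,0],[0,0,0],0.003],[[0,0,0],[0,0,0],0.003]]'
python3 -c "
from h import *
from plant import capture
s=capture('side')['color'][:,:,::-1];t=capture('top')['color'][:,:,::-1]
cv2.imwrite('pics/s8.png',np.hstack([cv2.resize(s[185:285,225:385],None,fx=5,fy=5,interpolation=2)]))"
```

```text
time: 16.7
tool_pos: [494.3, 97.6, 266.1]
tcp_rot: [3.142, -0.001, -0.047]
contact_force: [-0.8, -0.5, 10.7]
grip_width: 10.1
time: 17.37
tool_pos: [494.3, 97.6, 266.1]
tcp_rot: [3.142, -0.001, -0.047]
contact_force: [-1.5, -0.2, 10.6]
grip_width: 10.1
```

View pics/s8.png

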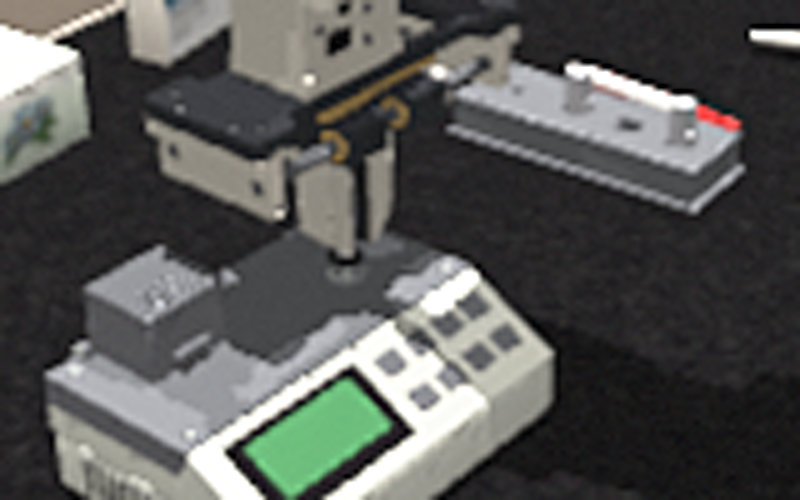

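The hood is shut at crop (150,310) and the stylus is in the hole with its collar just above the rim (345,268). Both filters are in their pockets and the marker hasn't moved. The 10.6 N push is steady, so I'm handing in.

```bash
python3 -c "
from plant import close_job
print(close_job())"
```

```text
the job is handed in; nothing more can be done
None
```

The photometer zeroing is done and handed in at about 17.4 s of the 61 s allowed. No check failed, and no verdict was reported.

- **Block:** I moved the dark-reference block from the middle pocket into the well. It met the floor at the expected height with 3.7 N, and a picture showed it upright.
- **Hood:** I swept it shut from behind. It stopped at 36 mm above the deck under a 23 N push, and later pictures show it flat.
- **Button:** The force rose from 3.0 to 4.2 N along the button's spring, then jumped at the stop. It held at 10.7 then 10.6 N over 0.7 s, with the stylus still gripped. The fully-down state is inferred from this force and the height, because the button itself can't be seen.
- **Other items:** The last picture shows both filters in their pockets and the marker where it was. The forceps and tally counter were out of that view. The arm felt no unexpected contact, and the counter was still in place in the picture taken just before the stylus went into the hole.

The gripper read about 10.2 mm on the 11 mm handle and 12.2 mm on the 12.5 mm block, which I took as sensor offset.

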